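Shut the small-parts drawers and the assortment box

TASK

Close up the small parts after work: with the fingertips, push both open top drawers of the blue cabinet fully home and push the white-framed clear lid of the turquoise assortment box on the plywood board down until it is shut, in any order. Nothing is to be grasped or lifted; the cabinet and the box should stay about where they stand, and the paint pots, wire spool, tank wagon and tape measure on the board are to be left alone.

Things in the scene. Friction and masses are not known exactly. Their poses are not given: they have to be found in the camera images.
- board: plywood work board on four feet, standing fixed across the model tracks; 380 mm (x) by 600 mm (y), its top 68 mm above the table. Origin at table height under its centre. The cabinet, the assortment box and the small things named here stand on it
- cabinet: blue small-parts cabinet, two columns by three rows of drawers, loose on the board, about 2.4 kg; 129 mm deep (x), 150 wide (y), 132 tall. Origin under its centre, at the board's top; x points from front to back (drawers face -x), y left as seen from the front. Closed drawer fronts lie at x = -0.064. Only the two top drawers stand open and can move; the other four are fixed shut
- cabinet_drawer_5 (a joint): how far the top left drawer (+y column) stands out, in m: 0 fully home, up to 0.085 fully out. Slides lightly along the cabinet's x axis (friction under 0.5 N) and stops hard at 0
- cabinet_drawer_6 (a joint): the same for the top right drawer (-y column)
- left_front (a point): centre of the front face of the top left drawer; the front is a flat panel with a small lip, 70 mm wide and 38 mm tall, 109 mm above the board. Moves with the drawer, x axis along the cabinet's x axis
- right_front (a point): the same point of the top right drawer, 74 mm beside the left one
- sortbox: turquoise assortment box with six cells and a clear hinged lid with a white frame, loose on the board, about 0.8 kg; 82 mm (x), 118 mm (y), 33 mm tall with the lid shut. Origin under its centre, at the board's top; x points from the front (clasp) to the back (hinge)
- sortbox_lid (a joint): angle of the clear lid in rad: 0 shut, 1.57 upright, up to 1.92. The hinge line is parallel to the box's y axis, 41 mm behind the origin and 31 mm above the box's underside. The stiff hinge keeps the lid at any angle where it is left, but a fingertip moves it easily (under 1 N)
- lid_edge (a point): middle of the free edge of the lid, on its outer (upper) side, 81 mm from the hinge line; the clear lid is a plate 2 mm thick and 120 mm long with a white frame and a 10 mm orange clasp flap at the middle of this edge, pointing inward
- pot_green: green paint pot with a white cap, 33 mm across, 30 mm tall; origin under its centre; a loose bystander on the board
- pot_red: red paint pot with a white cap, 33 mm across, 30 mm tall; origin under its centre; a loose bystander on the board
- wire_spool: spool of yellow wire with black flanges, 58x60x40 mm; origin under its centre; a loose bystander on the board
- tank_wagon: model tank wagon, 30x119x48 mm (x, y, z); origin under its centre; a loose bystander on the board
- tape_measure: yellow pocket tape measure, 28x64x48 mm; origin under its centre; a loose bystander on the board

How it is judged:
At the end, for the whole second after the job is handed in: Both top drawers are within 4 mm of fully home and the lid is within 0.06 rad of shut, while the cabinet and the assortment box stand flat and still on the board (value of joint each of cabinet_drawer_5, cabinet_drawer_6 below 0.004 m and value of joint sortbox_lid below 0.06 rad and angle between each of cabinet, sortbox's own z axis and vertical below 0.05 rad and height (world z) of cabinet between 0.063 and 0.073 m and linear speed of each of cabinet, sortbox below 0.01 m/s and height (world z) of sortbox between 0.063 and 0.073 m); the robot touches nothing.
It fails at once if the cabinet is shoved more than 30 mm, lifted off the board or tipped (distance of cabinet from where it was at the start of the episode above 0.03 m or height (world z) of cabinet above 0.08 m or angle between cabinet's own z axis and vertical above 0.15 rad).
It fails at once if the assortment box is shoved more than 30 mm, lifted off the board or tipped (distance of sortbox from where it was at the start of the episode above 0.03 m or height (world z) of sortbox above 0.08 m or angle between sortbox's own z axis and vertical above 0.15 rad).
It fails at once if a bystander on the board is displaced more than 20 mm, lifted or tipped over (distance of any of pot_green, pot_red, wire_spool, tank_wagon, tape_measure from where it was at the start of the episode above 0.02 m or angle between any of pot_green, pot_red, wire_spool, tank_wagon, tape_measure's own z axis and vertical above 0.3 rad).
It also fails if it takes over 59 s, if anything falls off the work surface, if the arm or the gripper's body presses on something with over 40 N, if the wrist force passes 120 N, or if a joint passes its speed limit or range.

ROBOT

A 6-joint arm with a two-finger parallel gripper is mounted at the origin on a cart in front of the work surface, level with it; the furniture and walls round the work are solid. World frame = base frame: x ahead of the robot, y to its left, z up, the work surface at z = 0. Lengths are in m, angles in rad, forces in N, time in s.
With the tool pointing down it reaches from about 0.35 to 0.95 m from the base axis. Payload 17.4 kg.
Tool frame: the origin (TCP) lies midway between the tips of the shut fingers; the grasp point (between the pads) lies 19 mm behind it; z points along the fingers, y is the line along which they close (so a half turn about z gives the same grasp; the last joint's range is limited). The gripper opens to 93 mm and grips with 3 to 60 N. Pads are 15 mm wide; open, the fingers measure 128 mm over their backs; the gripper's body (75 mm by 188 mm) begins 65 mm behind the grasp point.
Start: joints at [-1.218, 0.116, 1.442, -0, 1.584, -0.038], TCP at [0.257, -0.624, 0.219] pointing down, gripper open.
Joint ranges: [-2.83, 2.83], [-0.83, 2.19], [0.07, 2.5], [-1.14, 4.28], [0.01, 3], [-2.97, 2.97]. Speed limits (rad/s): [1.89, 1.89, 2.22, 3.14, 3.14, 3.14].

INTERFACE

Orientations are given as a rotation vector (axis times angle).
In Python, from plant import monitor, optics, sign_off gives the robot as it stands.
- The arm moves only by the shell command python3 -m inch 'ROWS'. ROWS is a JSON list of rows, 1 to 12 of them, each written [opening, [dx, dy, dz], turn]: the finger opening in m, then dx, dy, dz in units of 20 mm, then a turn about the tool's z in units of 0.1 rad; each row shifts and turns the commanded pose from where the row before left it, along the tool's axes as they then stand; what a row does not reach is not made up. A row lasts 1/12 s, in which the tool goes at most 0.0417 m and 0.125 rad, less where a joint would pass 70% of its speed; a pose out of reach is approached as far as the arm can. The fingers move at their own pace and stop on an object; the grip force is fixed at half the most. Time passes only in rows, so rows that do not move let the fingers close. It prints the time, the measured TCP pose, the force, the opening and the grip force at its end. Input that does not fit is refused with a message, and nothing moves.
- monitor.get_state(): the state, without advancing time (a new reading comes with each control period).
- optics.camera(name): name is "scene" or "top"; returns a dict with "color" (400x640x3 uint8, blue, green, red), "camera_matrix" (3x3 intrinsics, pixels), "xyz" and "orientation" of the camera in the world. Camera axes: x right, y down, z forward; pixel columns grow to the right and rows downward; lengths in m; the calibration is good to about 2 mm. A picture is of the moment at which its call begins. There is no depth.
- sign_off(): hands the job in; it is judged then, once.
The state is a dict: "t": time; "joints": joint angles; "joint_velocities": joint speeds; "joint_efforts": joint torques, N m; "tool_pos": TCP position; "ee_rot": TCP orientation; "force": force on the tool from outside, world axes, zero at the start; "ft_torque": the same for the moment, N m; "finger_gap": finger opening in m; "grasp_force": force on a finger pad.
Only numpy, scipy, OpenCV 4.12 (cv2) and the standard library are available. Lean on these libraries where they do the work, as an engineer would, in place of code of your own. Each camera call takes 0.05 s, during which the arm holds its last target. There are 200 camera calls.

## Working session

There is one attempt and no reset: what is moved stays moved. The work goes in short steps, Python scripts to look and compute and a shell command to move; the robot and the scene stay as the last step left them, time stands still between calls to the robot, and variables do not carry over. Pictures are saved under pics/ and viewed, at most 10 in all, crops included, and the job is handed in when it is done.

```bash
mkdir -p pics
python3 - <<'E'
from plant import monitor, optics
import cv2
s=monitor.get_state();print(s['t'],s['tool_pos'],s['ee_rot'],s['finger_gap'])
for n in("scene","top"):
    c=optics.camera(n);cv2.imwrite(f"pics/{n}0.png",c["color"]);print(n,c["camera_matrix"],c["xyz"],c["orientation"])
E
```

```text
0.0 [ 0.25705896 -0.62392998  0.21790315] [-3.08069658e+00 -6.09747266e-01  2.45096109e-04] 0.09295304932813368
scene [[503.25947867   0.         317.41709272]
 [  0.         503.25947867 205.3153064 ]
 [  0.           0.           1.        ]] [-0.07202861  0.60948828  0.74058578] [-1.07956446  2.21562919 -1.20585591]
top [[429.14546537   0.         317.76909307]
 [  0.         429.14546537 195.56859356]
 [  0.           0.           1.        ]] [0.43696121 0.00677977 1.11566397] [-2.0950855   2.15575653 -0.2212536 ]
```

View pics/scene0.png

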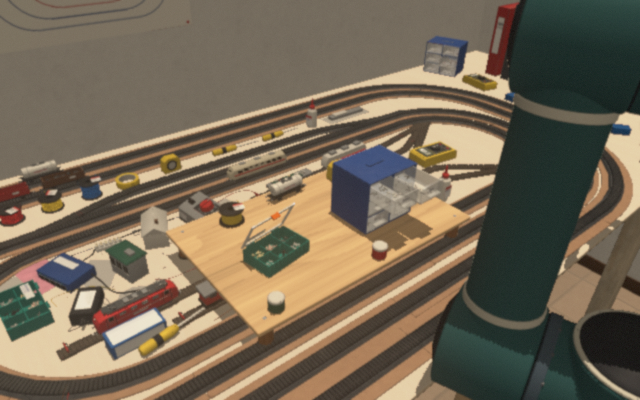

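View pics/top0.png

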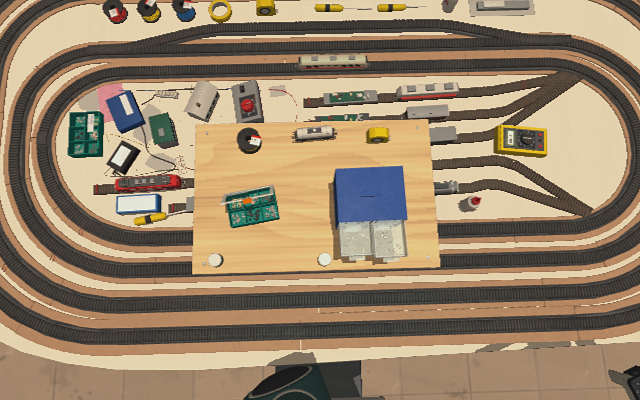

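The scene view shows the cabinet around (375,190) and the open lid with its orange clasp at (276,216). In the top view, the cabinet top is at (370,195), the drawers reach down to about (375,262), the box is at (252,207), the pots at (215,260) and (324,259), and the spool at (249,140). Next I'll zoom in.

```bash
cat > h.py <<'E'
import numpy as np, cv2
from scipy.spatial.transform import Rotation as R
from plant import optics
def cam(n):
    c=optics.camera(n); return c["color"],np.array(c["camera_matrix"]),np.array(c["xyz"]),R.from_rotvec(c["orientation"]).as_matrix()
def ray(c,uv): return c[3]@np.linalg.inv(c[1])@np.array([*uv,1.])
def plane(c,uv,z):
    d=ray(c,uv); return c[2]+d*(z-c[2][2])/d[2]
def tri(a,ua,b,ub):
    da,db=ray(a,ua),ray(b,ub)
    s,t=np.linalg.lstsq(np.c_[da,-db],b[2]-a[2],rcond=None)[0]
    p,q=a[2]+s*da,b[2]+t*db; return (p+q)/2,np.linalg.norm(p-q)
def proj(c,p):
    q=c[1]@c[3].T@(np.array(p)-c[2]); return q[:2]/q[2]
E
python3 - <<'E'
from h import *
t=cam("top");s=cam("scene")
a=t[0][150:280,200:420]; b=s[0][140:290,230:460]
cv2.imwrite("pics/t1.png",cv2.resize(a,None,fx=3.6,fy=3.6,interpolation=cv2.INTER_CUBIC))
cv2.imwrite("pics/s1.png",cv2.resize(b,None,fx=3.4,fy=3.4,interpolation=cv2.INTER_CUBIC))
hsv=cv2.cvtColor(t[0],cv2.COLOR_BGR2HSV)
m=cv2.inRange(hsv,(105,120,50),(130,255,255));m[:150]=0;m[:,:300]=0;m[280:]=0
k=max(cv2.findContours(m,0,1)[0],key=cv2.contourArea)
q=cv2.approxPolyDP(k,6,True)[:,0];print(q.tolist(),cv2.minAreaRect(k))
for p in q: print(plane(t,p,.2).round(4))
for n,c,r in(("top",t,(180,240,220,290)),("scene",s,(190,240,240,310))):
    m=cv2.inRange(cv2.cvtColor(c[0],cv2.COLOR_BGR2HSV),(5,170,150),(15,255,255))
    z=np.zeros_like(m);z[r[0]:r[1],r[2]:r[3]]=m[r[0]:r[1],r[2]:r[3]]
    y,x=np.nonzero(z);print(n,x.mean(),y.mean(),len(x))
E
```

```text
[[401, 166], [336, 169], [336, 227], [406, 218]] ((369.7122802734375, 196.1776885986328), (57.91544723510742, 70.65361022949219), 86.90594482421875)
[ 0.6781 -0.1942  0.2   ]
[ 0.6751 -0.0503  0.2   ]
[ 0.5468 -0.0455  0.2   ]
[ 0.5621 -0.1972  0.2   ]
top 246.925 200.475 40
scene 275.3125 215.625 32
```

View pics/t1.png

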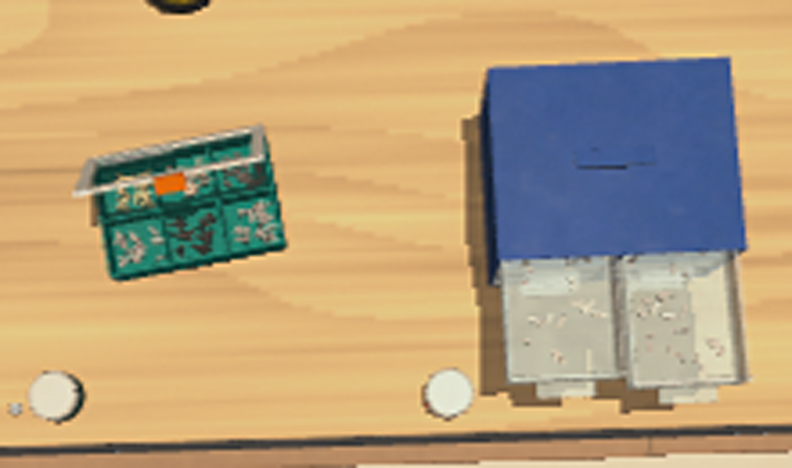

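View pics/s1.png

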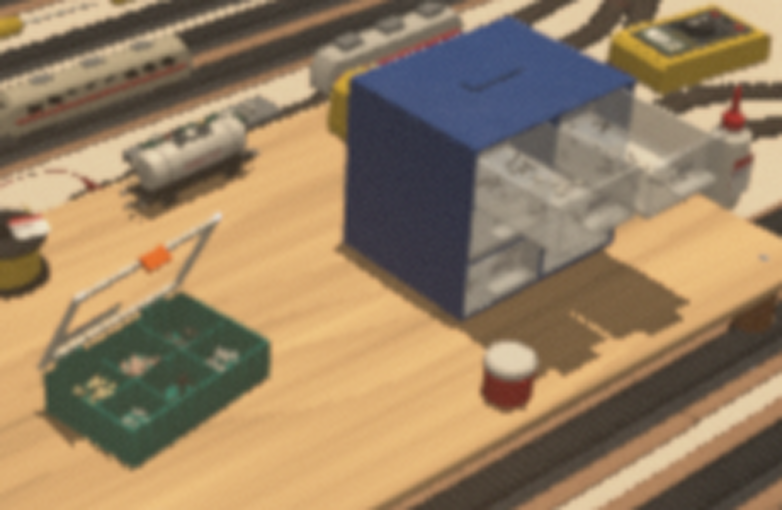

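The crops give these corners: the cabinet top in t1 is at (488,68),(730,58),(747,250),(497,258). The drawer fronts' top edges run (507,382)-(615,381) and (630,386)-(747,381). The lid's free edge runs (80,193)-(268,162) in t1 and (75,298)-(218,216) in s1.

Run:
```python
from h import *
t=cam("top");s=cam("scene")
T=lambda x,y:(200+x/3.6-.36,150+y/3.6-.36)
S=lambda x,y:(230+x/3.4-.35,140+y/3.4-.35)
def P(n,a,b):
    p,e=tri(t,T(*a),s,S(*b));print(n,p.round(4),round(e,4))
P("cab FL",(497,258),(472,152));P("cab BL",(488,68),(350,84));P("cab BR",(730,58),(512,18));P("cab FR",(747,250),(634,80))
P("lid L",(80,193),(75,298));P("lid R",(268,162),(218,216))
p,e=tri(t,(246.9,200.5),s,(275.3,215.6));print("clasp",p,e)
for n,uv in dict(FL=(497,258),BL=(488,68),BR=(730,58),FR=(747,250)).items(): print(n,plane(t,T(*uv),.2).round(4))
for n,uv in dict(dLl=(507,382),dLr=(615,381),dRl=(630,386),dRr=(747,381)).items(): print(n,plane(t,T(*uv),.196).round(4))
for n,uv in dict(bFL=(118,278),bFR=(285,245)).items(): print(n,plane(t,T(*uv),.068+.031).round(4))
for n,uv in dict(hingeL=(95,160),hingeR=(260,127)).items(): print(n,plane(t,T(*uv),.099).round(4))
for n,uv in dict(potG=(55,396),potR=(448,393)).items(): print(n,plane(t,T(*uv),.098).round(4))
```

```text
cab FL [ 0.5604 -0.0488  0.1979] 0.0029
cab BL [ 0.6782 -0.0486  0.1938] 0.0011
cab BR [ 0.679  -0.198   0.1978] 0.0004
cab FR [ 0.5614 -0.1983  0.1992] 0.0043
lid L [0.6125 0.2075 0.1684] 0.0039
lid R [0.6302 0.0918 0.1688] 0.0074
clasp [0.61632227 0.1506791  0.17031501] 0.0022664675127883776
FL [ 0.559  -0.0496  0.2   ]
BL [ 0.6762 -0.0486  0.2   ]
BR [ 0.6786 -0.1974  0.2   ]
FR [ 0.5596 -0.1995  0.2   ]
dLl [ 0.4856 -0.0529  0.196 ]
dLr [ 0.4844 -0.1168  0.196 ]
dRl [ 0.4812 -0.1255  0.196 ]
dRr [ 0.4821 -0.195   0.196 ]
bFL [0.5662 0.1948 0.099 ]
bFR [0.5851 0.0845 0.099 ]
hingeL [0.6461 0.2109 0.099 ]
hingeR [0.6657 0.1003 0.099 ]
potG [0.4903 0.2352 0.098 ]
potR [ 0.4848 -0.0205  0.098 ]
```

The manual's scale: shifts go in units of 20 mm and turns go in units of 0.1 rad. Converting my numbers, -0.035 m is -1.75, 0.01 m is 0.5, 0.1 rad is 1.

```bash
python3 -m inch '[[0.06,[0,0,0],1],[0.06,[0,0,0],1],[0.06,[0,0,0],1],[0.06,[0,0,0],0.9],[0.06,[0,0,0],0],[0.06,[0.5,-1.75,0],0],[0.06,[0.5,-1.75,0],0],[0.06,[0.5,-1.75,0],0],[0.06,[0.5,-1.75,0],0],[0.06,[0.5,-1.75,0],0],[0.06,[0.5,-1.75,0],0],[0.06,[0,0,0],0]]'
```

```text
t: 1.3
tool_pos: [0.3182, -0.4099, 0.2194]
ee_rot: [3.141, 0.011, 0.002]
force: [-0.8, -0.6, 0.5]
finger_gap: 0.0603
grasp_force: 0.0
```

Converted, -0.036 m is -1.8, -0.034 m is -1.7.

```bash
python3 -m inch '[[0.06,[0.75,-1.8,0],0],[0.06,[0.75,-1.8,0],0],[0.06,[0.75,-1.8,0],0],[0.06,[0.75,-1.8,0],0],[0.06,[0.75,-1.8,0],0],[0.06,[0.75,-1.8,0],0],[0.06,[0.75,-1.8,0],0],[0.06,[0.75,-1.7,0],0],[0.06,[0,0,0.9],0],[0.06,[0,0,0.9],0],[0.06,[0,0,0],0],[0.06,[0,0,0],0]]'
python3 - <<'E'
from h import *
c=cam("top"); cv2.imwrite("pics/t2.png",cv2.resize(c[0][150:300,290:450],None,fx=4,fy=4,interpolation=2))
E
```

```text
t: 2.3
tool_pos: [0.4365, -0.128, 0.1825]
ee_rot: [-3.141, -0.005, 0.002]
force: [0.4, 0.1, 0.3]
finger_gap: 0.0601
grasp_force: 0.0
```

View pics/t2.png

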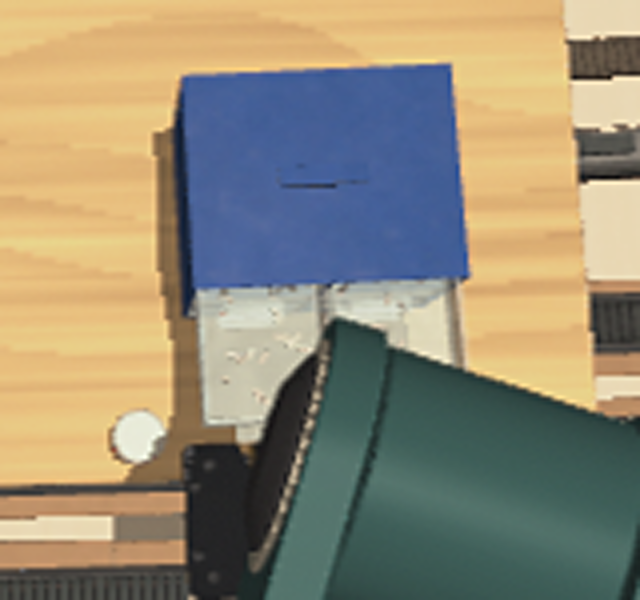

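The gripper (black plate at (215,520)) stands clear in front of the drawer fronts, which end at about row 420. Now I'll push.

Converted, 0.008 m is 0.4, -0.004 m is -0.2.

```bash
python3 -m inch '[[0.06,[0.5,-0.2,0],0],[0.06,[0.5,0,0],0],[0.06,[0.5,0,0],0],[0.06,[0.5,0,0],0],[0.06,[0.5,0,0],0],[0.06,[0.5,0,0],0],[0.06,[0.5,0,0],0],[0.06,[0.5,0,0],0],[0.06,[0.4,0,0],0],[0.06,[0.25,0,0],0],[0.06,[0,0,0],0],[0.06,[0,0,0],0]]'
```

```text
t: 3.35
tool_pos: [0.5297, -0.1239, 0.1824]
ee_rot: [-3.142, -0.001, 0.001]
force: [-1.3, -0.7, -0.6]
finger_gap: 0.06
grasp_force: 0.0
```

```bash
python3 -m inch '[[0.06,[0.15,0,0],0],[0.06,[0.15,0,0],0],[0.06,[0,0,0],0],[0.06,[0,0,0],0]]'; python3 -m inch '[[0.06,[0.1,0,0],0],[0.06,[0.1,0,0],0],[0.06,[0,0,0],0],[0.06,[0,0,0],0]]'
```

```text
t: 3.68
tool_pos: [0.5357, -0.1239, 0.1827]
ee_rot: [3.142, 0.001, 0.0]
force: [-0.2, -0.2, -0.5]
finger_gap: 0.0598
grasp_force: 0.0
t: 4.02
tool_pos: [0.5398, -0.1239, 0.1826]
ee_rot: [3.142, 0.001, -0.0]
force: [0.6, -0.8, -0.3]
finger_gap: 0.0602
grasp_force: 0.0
```

```bash
for i in 1; do python3 -m inch '[[0.06,[0.1,0,0],0],[0.06,[0,0,0],0],[0.06,[0,0,0],0]]'; done;  python3 -m inch '[[0.06,[0.1,0,0],0],[0.06,[0,0,0],0],[0.06,[0,0,0],0]]';  python3 -m inch '[[0.06,[0.1,0,0],0],[0.06,[0,0,0],0],[0.06,[0,0,0],0]]'
```

```text
t: 4.27
tool_pos: [0.5418, -0.1239, 0.1826]
ee_rot: [-3.142, -0.001, -0.0]
force: [-0.2, -0.0, 0.3]
finger_gap: 0.0597
grasp_force: 0.0
t: 4.52
tool_pos: [0.5438, -0.1239, 0.1826]
ee_rot: [3.142, 0.001, -0.0]
force: [0.4, -0.4, -0.2]
finger_gap: 0.0599
grasp_force: 0.0
t: 4.77
tool_pos: [0.5452, -0.1239, 0.1824]
ee_rot: [-3.141, -0.001, 0.003]
force: [-6.9, 0.6, 0.7]
finger_gap: 0.06
grasp_force: 2.8
```

```bash
python3 -c "
from plant import monitor;print(monitor.get_state()['ft_torque'])"; python3 -m inch '[[0.06,[0.05,0,0],0],[0.06,[0,0,0],0],[0.06,[0,0,0],0]]'; python3 -c "
from plant import monitor;print(monitor.get_state()['ft_torque'])"
```

```text
[0.08020656 1.06436719 0.18904352]
t: 5.02
tool_pos: [0.5456, -0.1239, 0.1823]
ee_rot: [-3.141, -0.001, 0.005]
force: [-10.7, 0.2, 2.5]
finger_gap: 0.0601
grasp_force: 5.8
[0.05369506 2.1283299  0.39911676]
```

The moment says only the left finger (left drawer) is loaded, so I'll turn the tool slightly to even out the right one.

```bash
python3 -m inch '[[0.06,[-0.15,0,0],-0.2],[0.06,[0,0,0],0],[0.06,[0.1,0,0],0],[0.06,[0,0,0],0],[0.06,[0,0,0],0]]'; python3 -c "
from plant import monitor;print(monitor.get_state()['ft_torque'])"; python3 -m inch '[[0.06,[0.075,0,0],0],[0.06,[0,0,0],0],[0.06,[0,0,0],0]]'; python3 -c "
from plant import monitor;print(monitor.get_state()['ft_torque'])"
```

```text
t: 5.43
tool_pos: [0.5456, -0.1239, 0.1826]
ee_rot: [-3.141, -0.032, 0.001]
force: [-4.8, -0.3, 1.6]
finger_gap: 0.0602
grasp_force: 2.5
[-0.00743003  0.88421335 -0.04175548]
t: 5.68
tool_pos: [0.5461, -0.1238, 0.1824]
ee_rot: [-3.141, -0.032, 0.005]
force: [-15.0, 0.2, 4.8]
finger_gap: 0.0601
grasp_force: 7.8
[ 0.03207484  2.80124654 -0.04600931]
```

Both drawers are home: the load is balanced and they're against the hard stop. I'll retreat and go to the lid.

```bash
python3 -m inch '[[0.06,[-0.5,0,0],0],[0.06,[-1.75,0,0],0],[0.06,[-1.75,0,-1],0],[0.06,[-1.75,0,-1],0],[0.06,[0,-1.9,-1.5],-0.5],[0.06,[0,-1.9,0],-0.5],[0.06,[0,-1.9,0],-0.5],[0.06,[0,-1.9,0],0],[0.06,[0,-1.9,0],0],[0.06,[0,-1.9,0],0],[0.06,[0,-1.9,0],0],[0.06,[0,0,0],0]]'
python3 - <<'E'
from h import *
from plant import monitor
s=monitor.get_state();M=R.from_rotvec(s['ee_rot']).as_matrix()
print(np.arctan2(M[1,0],M[0,0]), M.T@(np.array([.655,.156,.25])-s['tool_pos']))
c=cam("top"); cv2.imwrite("pics/t3.png",cv2.resize(c[0][120:290,190:430],None,fx=3.2,fy=3.2,interpolation=2))
E
```

```text
t: 6.68
tool_pos: [0.397, 0.137, 0.2487]
ee_rot: [-3.128, -0.276, -0.002]
force: [0.2, -1.2, -1.0]
finger_gap: 0.0602
grasp_force: 0.0
0.1763404078910726 [ 0.25728941  0.02651726 -0.00104464]
```

View pics/t3.png

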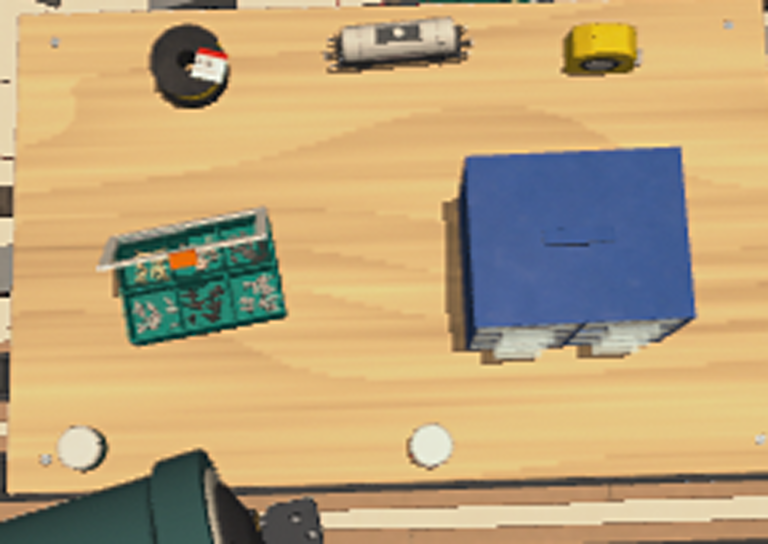

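The drawers are now flush in the cabinet and the lid still stands at (185,258). Next I move over and behind it.

```bash
python3 -m inch '[[0.06,[1.75,0.2,0],0],[0.06,[1.75,0.2,0],0],[0.06,[1.75,0.2,0],0],[0.06,[1.75,0.2,0],0],[0.06,[1.75,0.2,0],0],[0.06,[1.75,0.2,0],0],[0.06,[1.75,0.125,0],0],[0.06,[0.85,0,0],0],[0.06,[0,0,1.75],0],[0.06,[0,0,1.75],0],[0.06,[0,0,1.4],0],[0.06,[0,0,0],0]]'
python3 - <<'E'
from h import *
c=cam("scene"); cv2.imwrite("pics/s3.png",cv2.resize(c[0][110:300,200:420],None,fx=3,fy=3,interpolation=2))
E
```

```text
t: 7.73
tool_pos: [0.6594, 0.1484, 0.1438]
ee_rot: [3.129, 0.266, -0.012]
force: [-0.5, 0.0, -1.9]
finger_gap: 0.0604
grasp_force: 0.0
```

View pics/s3.png

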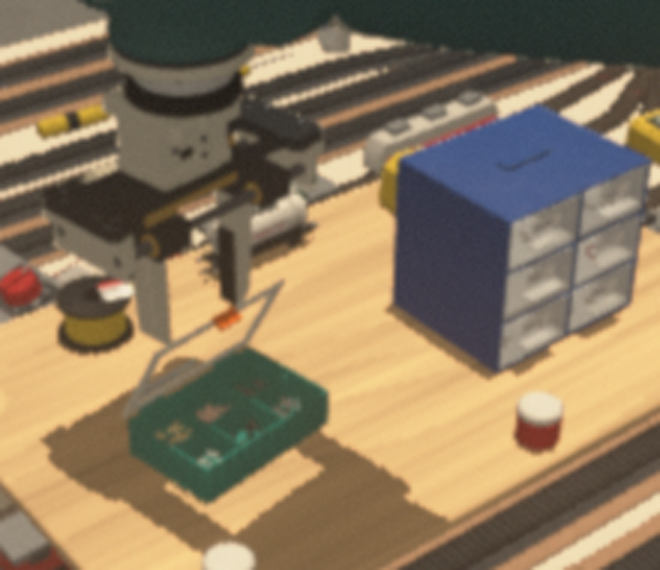

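The fingers stand behind the lid frame, with the tips at (160,340) and (235,305), and all the drawers look flush. I'll sweep the lid forward and down.

```bash
python3 -m inch '[[0.06,[-0.5,0,0],0],[0.06,[-0.5,0,0],0],[0.06,[-0.5,0,0.1],0],[0.06,[-0.4,0,0.25],0],[0.06,[-0.35,0,0.35],0],[0.06,[-0.3,0,0.35],0],[0.06,[-0.2,0,0.35],0],[0.06,[-0.1,0,0.3],0],[0.06,[0,0,0],0],[0.06,[0,0,0],0]]'
```

```text
t: 8.62
tool_pos: [0.6047, 0.1406, 0.1159]
ee_rot: [3.13, 0.268, -0.002]
force: [0.2, -0.1, 1.0]
finger_gap: 0.0601
grasp_force: 0.0
```

Converted, 0.004 m is 0.2.

```bash
python3 -m inch '[[0.06,[0,0,0.2],0],[0.06,[0,0,0.2],0],[0.06,[0,0,0],0],[0.06,[0,0,0],0]]'; python3 -m inch '[[0.06,[0,0,0.15],0],[0.06,[0,0,0],0],[0.06,[0,0,0],0]]';python3 -m inch '[[0.06,[0,0,0.1],0],[0.06,[0,0,0],0],[0.06,[0,0,0],0]]'
```

```text
t: 8.95
tool_pos: [0.605, 0.1406, 0.1081]
ee_rot: [3.13, 0.268, -0.001]
force: [0.5, -0.2, 0.2]
finger_gap: 0.0603
grasp_force: 0.0
t: 9.2
tool_pos: [0.6049, 0.1406, 0.1053]
ee_rot: [3.13, 0.268, -0.0]
force: [-0.4, 0.2, 0.5]
finger_gap: 0.06
grasp_force: 0.0
t: 9.45
tool_pos: [0.6049, 0.1406, 0.1034]
ee_rot: [3.13, 0.268, -0.0]
force: [0.6, -0.4, 0.5]
finger_gap: 0.0597
grasp_force: 0.0
```

Converted, 0.002 m is 0.1.

```bash
python3 -m inch '[[0.06,[0,0,0.1],0],[0.06,[0,0,0],0],[0.06,[0,0,0],0]]';python3 -m inch '[[0.06,[0,0,0.05],0],[0.06,[0,0,0],0],[0.06,[0,0,0],0]]';python3 -m inch '[[0.06,[0,0,0.05],0],[0.06,[0,0,0],0],[0.06,[0,0,0],0]]'
```

```text
t: 9.7
tool_pos: [0.605, 0.1406, 0.1015]
ee_rot: [-3.13, -0.268, -0.0]
force: [0.7, 0.7, 0.5]
finger_gap: 0.0597
grasp_force: 0.4
t: 9.95
tool_pos: [0.605, 0.1406, 0.1013]
ee_rot: [-3.13, -0.268, -0.001]
force: [-3.2, -0.2, 8.5]
finger_gap: 0.0599
grasp_force: 4.1
t: 10.2
tool_pos: [0.6051, 0.1407, 0.1011]
ee_rot: [-3.13, -0.268, -0.001]
force: [-7.9, -0.8, 14.7]
finger_gap: 0.0602
grasp_force: 7.7
```

Hard stop at z≈0.101, so the lid is shut. I'll lift straight up, back off and check.

Converted, -0.04 m is -2, -0.035 m is -1.75.

```bash
python3 -m inch '[[0.06,[0,0,-0.5],0],[0.06,[0,0,-1.75],0],[0.06,[0,0,-1.75],0],[0.06,[0,0,-1.75],0],[0.06,[0,0,-1.75],0],[0.06,[-2,0,0],0],[0.06,[-2,0,0],0],[0.06,[-2,0,0],0],[0.06,[-2,0,0],0],[0.06,[-2,0,0],0],[0.06,[0,0,0],0],[0.06,[0,0,0],0]]'
python3 - <<'E'
from h import *
o=[cam("top")[0][120:280,190:430],cam("scene")[0][130:290,220:460]]
cv2.imwrite("pics/f.png",cv2.resize(np.vstack(o),None,fx=1.87,fy=1.87,interpolation=2))
cv2.imwrite("pics/f.png",cv2.resize(np.hstack(o),None,fx=1.66,fy=1.66,interpolation=2))
E
```

```text
t: 11.2
tool_pos: [0.4069, 0.1065, 0.2508]
ee_rot: [-3.13, -0.268, -0.006]
force: [0.6, 0.4, -0.3]
finger_gap: 0.0598
grasp_force: 0.0
```

View pics/f.png

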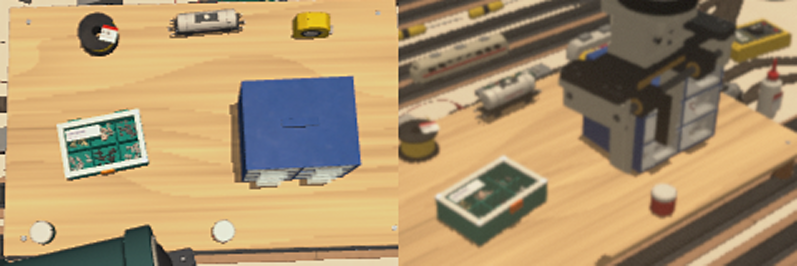

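The lid lies flat on the box (about (103,145) in the left half), the drawers are flush, and the bystanders haven't moved.

```bash
python3 -c "
from plant import sign_off;print(sign_off())"
```

```text
the job is handed in; nothing more can be done
None
```

I pushed both top drawers against their stops and the lid down to its hard stop, and the last pictures show the bystanders where they stood; I handed the job in at about 11 s, and no verdict was returned.

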